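# Push a used tube rack through the flap of a UV decontamination box

### The arm

A 6-joint arm with a two-finger parallel gripper is mounted at the origin on the work surface. World frame = base frame: x ahead of the robot, y to its left, z up, the work surface at z = 0. Lengths are in mm, angles in rad, forces in N, time in s.
With the tool pointing down it reaches from about 300 to 775 mm from the base axis. Payload 14.6 kg.
Tool frame: the origin (TCP) lies between the finger pads; the fingertips stand 25 mm ahead of it and the grasp point (between the pads) lies 6 mm ahead of it; y points along the fingers, x is the direction in which the jaws open and shut, and the axes are right-handed (so a half turn about y gives the same grasp; the last joint's range is limited). The gripper opens to 94 mm and grips with 3 to 60 N. Pads are 16 mm wide; open, the fingers measure 119 mm over their backs; the gripper's body (75 mm by 177 mm) begins 78 mm behind the grasp point.
Start: joints at [1.068, 0.3, 1.521, -0, 1.321, -0.067], TCP at [232.171, 498.584, 230.446] pointing down, gripper open.
Joint ranges: [-3.03, 3.03], [-0.79, 2.21], [0.23, 2.52], [-1.04, 4.18], [0, 3.07], [-2.55, 2.55]. Speed limits (rad/s): [2.22, 2.22, 2.57, 3.14, 3.14, 3.14].

### API

Orientations are given as [roll, pitch, yaw] about the fixed x, y, z axes, in that order (R = Rz(yaw) Ry(pitch) Rx(roll)).
In Python, from cell import manip gives the robot as it stands.
- The arm moves only by the tool play_rows, never from a script. Its argument "moves" is a list of rows, each an object of numbers: "dx", "dy", "dz": the shift along the tool's x, y, z in m; "ax", "ay", "az": the turn, a rotation vector about the tool's x, y, z in rad; "jaw": the gripper command: -1 is shut, 1 is fully open, values between are in proportion. A call has 1 to 20 rows; each row is the pose to reach, as a shift and turn from the pose commanded when the call began, along the tool's axes at that moment; what a row does not reach only later rows make up. A row lasts 1/10 s, in which the tool goes at most 50 mm and 8.59 degrees, less where a joint would pass 70% of its speed; a pose out of reach is approached as far as the arm can. A call with a gripper value outside its range is refused whole. The fingers move at their own pace and stop on an object; "newtons" is the grip in N (left out, the last holds). Time passes only in rows, so rows that repeat a pose let the fingers close. It gives the time, the measured TCP pose, the force and the opening at its end, in the units of the state.
- manip.read_state(): the state, without advancing time (a new reading comes with each control period).
- manip.camera(name): name is "scene" or "side" or "wrist"; returns the picture (480x640x3 uint8, red, green, blue); there is no depth.
- manip.camera_params(name): a dict with "K" (3x3 intrinsics, pixels), "rvec" (rotation vector, rad) and "tvec" (3), from world to camera coordinates, as OpenCV has them. Camera axes: x right, y down, z forward; pixel columns grow to the right and rows downward; lengths in mm; the calibration is good to about 2 mm. A picture is of the moment at which its call begins: read the wrist's pose just before it. camera_params takes no time and is no camera call; for the wrist camera it gives the pose at the moment of the call.
- manip.sign_off(): hands the job in, once; it reports no verdict.
The state is a dict: "clock": time; "joints": joint angles; "qd": joint speeds; "effort": joint torques, N m; "eef_pos": TCP position; "eef_rot": TCP orientation; "wrist_force": force on the tool from outside, world axes, zero at the start; "moment": the same for the moment, N m; "finger_gap": finger opening in mm.
Only numpy, scipy, OpenCV 4.12 (cv2) and the standard library are available. Lean on these libraries where they do the work, as an engineer would, in place of code of your own. Each camera call takes 0.05 s, during which the arm holds its last target. There are 200 camera calls.

### The job

Send the used blue tube rack into the UV decontamination box: with your fingertips push it along the steel shelf and in under the hanging amber flap until the whole rack goes over the inner edge and slides down the chute, then draw your hand back out so that the flap drops shut behind it. Only push the rack, never pick it up, and leave the green rack, the bottle and the jar where they stand.

Things in the scene. Friction and masses are not known exactly. Their poses are not given: they have to be found in the camera images.
- rack: the empty blue 96-place tube rack, a plastic block 124 mm long (its x), 86 mm wide (its y), 30 mm high, about 150 g, slippery (friction about 0.2 against everything). It lies lengthwise on the steel feed shelf, its x axis along the feed direction to within 2 degrees. Origin: centre of its underside.
- uvbox: the fixed benchtop UV decontamination box and its feed shelf: white frame, amber clear panes and roof, teal header, 128 mm wide, 219 mm high, walls from x = 0 to 250 mm. Origin on the bench below the middle of the flap plane; x is the feed direction (level, from the shelf into the box), y across, z up
- shelf_end (a point): middle of the feed shelf's open outer end, on its surface: a level polished steel plate 90 mm above the bench, running 275 mm from here to the flap. Guide strips along both sides stand 15 mm above it, 104 mm apart; the rack lies between them and is free behind
- flap_sill (a point): point on the shelf surface at the middle of the flap plane (box x = 0, y = 0, 90 mm above the bench)
- opening_top (a point): middle of the lower edge of the teal header over the opening, 103 mm above the shelf, 2 mm inside the flap plane; the header goes up to the roof. The opening below it is 104 mm wide, so a hand must lean into it (some 30 to 45 degrees) to push past the flap plane
- chute_edge (a point): middle of the inner edge, 62 mm beyond flap_sill at shelf height: the level steel floor ends here and a smooth chute falls away at 30 degrees for 150 mm. The rack tips over the edge once its middle is past it (its rear end is then a few mm inside the flap plane) and slides down by itself
- chute_stop (a point): foot of the chute at the middle of the rubber stop, 192 mm beyond the flap plane, 15 mm above the bench; resting against it, the rack lies tilted 30 degrees with its origin some 138 mm beyond the flap plane and 46 mm above the bench
- flap (a joint): angle of the amber flap in rad: 0 hanging shut, growing as its lower edge swings into the box, 1.45 fully up. 100 mm wide, 4 mm thick, 60 g; hinge along its top, 192 mm above the bench and 5 mm inside the flap plane; lower edge 2 mm above the shelf. Swings only inward, takes under 1 N at the bottom, and falls shut by its weight in under a second
- flap_edge (a point): middle of the flap's lower edge (moves with the flap)
- green_rack: bystander: green tube rack of the same size with ten small capped tubes in it, 42 mm high in all, loose on the bench; origin: centre of its underside
- bottle: bystander: amber reagent bottle with white cap, diameter 60 mm, 125 mm high, loose on the bench; origin: centre of its underside
- jar: bystander: white jar with blue cap, diameter 52 mm, 65 mm high, loose on the bench; origin: centre of its underside
Things that resemble listed ones, but are neither listed nor needed, are in the scene too. There is more than one size of the rack; the job needs the largest.

How it is judged:
By the outcome, as a careful person would: the job done as asked, in the order asked, and still so for the second after the job is handed in, with the robot touching nothing.
It also fails if it takes over 38 s, if anything falls off the work surface, if the arm or the gripper's body presses on something with over 40 N, if the wrist force passes 120 N, or if a joint passes its speed limit or range.

## Working session

There is one attempt and no reset: what is moved stays moved. The work goes in short steps, Python scripts to look and compute and a tool call to move; the robot and the scene stay as the last step left them, time stands still between calls to the robot, and variables do not carry over. Pictures are saved under pics/ and viewed, about 8 in all and at most 12, crops included, and the job is handed in when it is done.

Besides the shell and the picture viewer there is one more tool, called after "Request:" as a command line: name --argument value ..., lists and objects as JSON in quotes. play_rows: Moves the arm, as the interface text tells. Its arguments: {"type":"object","properties":{"moves":{"type":"array","items":{"type":"object","properties":{"dx":{"type":"number"},"dy":{"type":"number"},"dz":{"type":"number"},"ax":{"type":"number"},"ay":{"type":"number"},"az":{"type":"number"},"jaw":{"type":"number"}}}},"newtons":{"type":"number"}},"required":["moves"]}

```bash
mkdir -p pics; ls
python3 - <<'E'
from cell import manip
import cv2
for n in("scene","side"):
    im=manip.camera(n); cv2.imwrite(f"pics/{n}0.png",im[...,::-1])
    p=manip.camera_params(n); print(n,p)
print(manip.read_state())
E
```

```text
pics
scene {'K': array([[509.47814119,   0.        , 324.70511039],
       [  0.        , 509.47814119, 232.80820766],
       [  0.        ,   0.        ,   1.        ]]), 'rvec': array([ 0.23169577,  2.95546955, -0.90802643]), 'tvec': array([ 494.17633278,  -15.40445755, 1211.96647535])}
side {'K': array([[446.86233802,   0.        , 317.69463925],
       [  0.        , 446.86233802, 238.5068574 ],
       [  0.        ,   0.        ,   1.        ]]), 'rvec': array([ 2.05338495, -0.66249835,  0.36834171]), 'tvec': array([-398.84189559,  305.63548948,  643.77535591])}
{'clock': 0.1, 'joints': array([ 1.06836312e+00,  3.00432103e-01,  1.52151982e+00, -3.53379540e-05,
        1.32070952e+00, -6.65735067e-02]), 'qd': array([ 0.00201676, -0.00148674, -0.00095383,  0.00175183, -0.00207646,
       -0.00111074]), 'effort': array([ 1.86345904e-03, -5.32639396e+01, -3.53285766e+01,  7.09154550e-02,
        2.34928261e-02, -1.79582241e-05]), 'eef_pos': array([232.09860812, 498.39312979, 229.93362331]), 'eef_rot': array([-1.57075938e+00,  1.06869878e-03,  1.13494541e+00]), 'wrist_force': array([-0.36058643, -0.33618615, -0.00834579]), 'moment': array([-0.01400544, -0.08138766,  0.033585  ]), 'finger_gap': 94.07112683351221}
```

View pics/scene0.png

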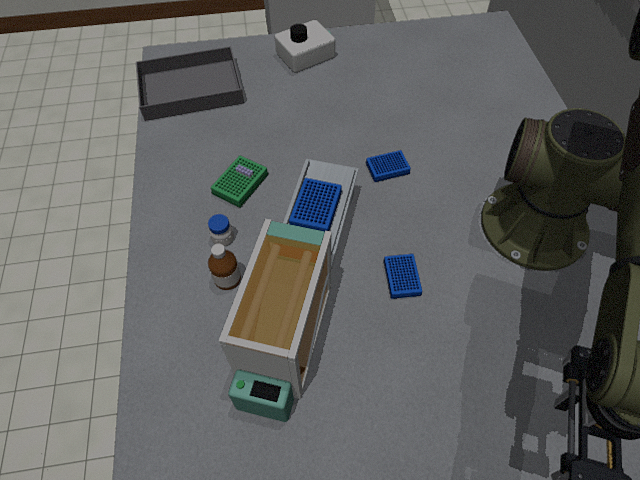

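View pics/side0.png

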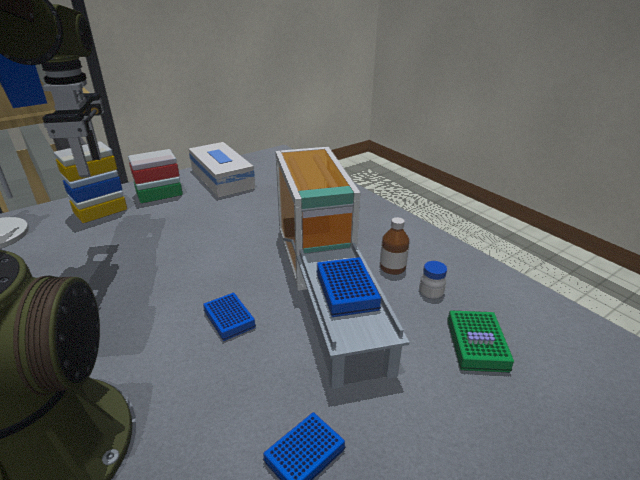

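Candidates for the rack are all blue. One is on the shelf at scene (316,203) and side (348,285). Two smaller ones lie on the bench at scene (388,165) and (403,275). I choose the one on the steel shelf and will check it in a close crop.

```bash
cat > h.py <<'E'
from cell import manip
import cv2, numpy as np
def cam(n):
    p=manip.camera_params(n); R=cv2.Rodrigues(p["rvec"])[0]; return p["K"],R,p["tvec"].ravel()
def ray(n,uv,z):
    K,R,t=cam(n); d=R.T@np.linalg.solve(K,[uv[0],uv[1],1]); c=-R.T@t
    return c+d*(z-c[2])/d[2]
def proj(n,P):
    K,R,t=cam(n); q=K@(R@np.asarray(P,float)+t); return q[:2]/q[2]
def tri(uv1,uv2):
    A=[];o=[]
    for n,uv in(("scene",uv1),("side",uv2)):
        K,R,t=cam(n); P=K@np.c_[R,t]; A.append(P)
    X=cv2.triangulatePoints(A[0],A[1],np.array(uv1,float),np.array(uv2,float)).ravel(); return X[:3]/X[3]
E
python3 - <<'E'
import cv2,numpy as np
a=cv2.imread("pics/scene0.png")[140:300,220:380]; b=cv2.imread("pics/side0.png")[140:400,260:430]
a=cv2.resize(a,None,fx=2.5,fy=2.5,interpolation=2);b=cv2.resize(b,None,fx=2.3,fy=2.3,interpolation=2)
h=max(a.shape[0],b.shape[0]); c=np.zeros((h,a.shape[1]+b.shape[1],3),np.uint8)
c[:a.shape[0],:a.shape[1]]=a;c[:b.shape[0],a.shape[1]:]=b
print(c.shape);cv2.imwrite("pics/crop0.png",c)
from h import *
for n in("scene","side"):
    im=cv2.imread(f"pics/{n}0.png");hsv=cv2.cvtColor(im,cv2.COLOR_BGR2HSV)
    m=cv2.inRange(hsv,(100,150,50),(130,255,255)); m=cv2.morphologyEx(m,3,np.ones((5,5)))
    for k in cv2.findContours(m,0,2)[0]:
        if cv2.contourArea(k)>600: print(n,cv2.contourArea(k),cv2.minAreaRect(k), cv2.approxPolyDP(k,4,True).reshape(-1,2).tolist())
E
```

```text
(598, 791, 3)
scene 1200.5 ((402.97601318359375, 275.3680114746094), (43.826934814453125, 30.947179794311523), 79.69515228271484) [[412, 254], [385, 257], [392, 297], [421, 293]]
scene 1832.5 ((314.8500061035156, 204.45001220703125), (39.84469223022461, 52.810035705566406), 18.43494987487793) [[305, 178], [289, 222], [327, 230], [340, 185]]
scene 868.0 ((387.8538513183594, 165.53369140625), (24.809497833251953, 40.999385833740234), 77.00537872314453) [[400, 150], [367, 158], [375, 181], [409, 171]]
side 3292.0 ((304.75054931640625, 451.91131591796875), (52.30962371826172, 75.73997497558594), 50.52753829956055) [[344, 440], [313, 412], [266, 450], [264, 460], [278, 479], [313, 479], [343, 449]]
side 1424.0 ((229.2327880859375, 315.04315185546875), (42.01806640625, 41.361534118652344), 66.80140686035156) [[234, 293], [204, 303], [223, 340], [254, 327]]
side 2651.5 ((348.8399963378906, 285.8799743652344), (56.002864837646484, 58.83129119873047), 81.8698959350586) [[359, 257], [317, 263], [332, 316], [379, 308], [380, 296]]
side 691.0 ((92.42033386230469, 189.35919189453125), (21.26801872253418, 57.35327911376953), 85.51539611816406) [[121, 189], [119, 177], [76, 188], [63, 181], [76, 201]]
side 1553.5 ((18.644834518432617, 79.37530517578125), (59.62400436401367, 38.94632339477539), 72.47443389892578) [[0, 54], [0, 85], [13, 107], [46, 102], [34, 65]]
```

View pics/crop0.png

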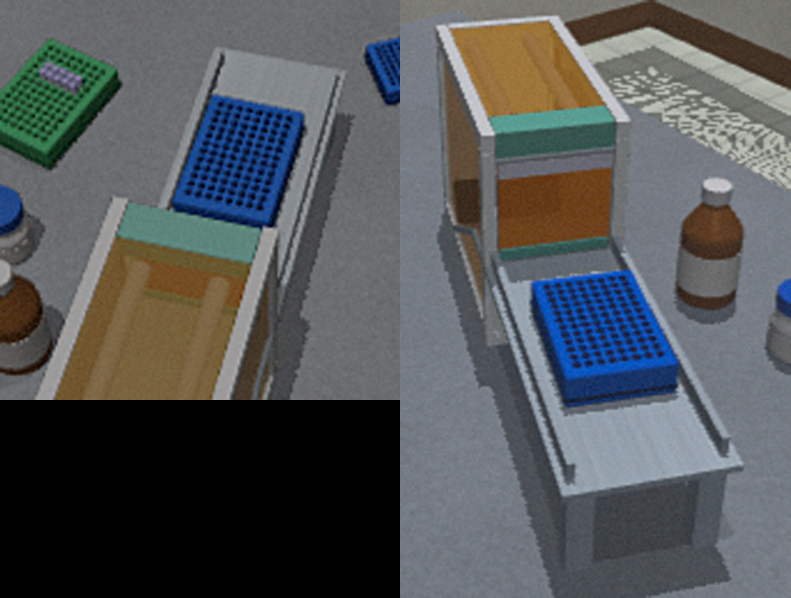

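Run:
```python
from h import *
S=lambda u,v:(220+u/2.5,140+v/2.5); D=lambda u,v:(260+(u-400)/2.3,140+v/2.3)
np.set_printoptions(precision=1,suppress=True)
sc={'endL':((219,49),90),'endR':((346,73),90),'boxL':((122,198),219),'boxR':((277,230),219),'r1':((211,97),120),'r2':((303,112),120),'r4':((174,205),120),'r3':((270,213),120)}
sd={'endR':((565,495),90),'endL':((741,463),90),'boxR':((483,137),219),'boxL':((629,122),219),'r1':((676,370),120),'r2':((562,381),120),'r3':((532,283),120),'r4':((629,272),120)}
for k in sc:
    a=S(*sc[k][0]);b=D(*sd[k][0]); print(k,ray("scene",a,sc[k][1]),ray("side",b,sd[k][1]),tri(a,b))
```

```text
endL [ 507.6 -213.8   90. ] [ 514.1 -213.    90. ] [ 509.5 -213.7   91.9]
endR [ 393.9 -164.9   90. ] [ 398.4 -165.7   90. ] [ 395.6 -165.4   90.7]
boxL [611.8  40.3 219. ] [616.7  36.4 219. ] [613.9  37.7 218. ]
boxR [501.4  87.4 219. ] [502.7  84.5 219. ] [502.2  86.2 218.1]
r1 [ 525.3 -130.6  120. ] [ 518.4 -139.5  120. ] [ 524.3 -134.9  114.3]
r2 [ 446.8 -100.5  120. ] [ 444.4 -101.   120. ] [ 446.  -100.6  119.2]
r4 [571.8 -17.9 120. ] [571.2 -25.2 120. ] [572.8 -21.3 116.5]
r3 [493.1   3.  120. ] [497.2   8.6 120. ] [493.9   5.  123.3]
```

The crop shows the rack on the shelf with a full 8x12 grid, between the guide strips. Triangulated, its top is about 124 x 86 mm, so it is the large one. The flap hangs shut and the tapered shelf end is in view. Next I compute the approach pose.

```bash
cat >> h.py <<'E'
from scipy.spatial.transform import Rotation as Ro
th=np.radians(67.2); F=np.array([np.cos(th),np.sin(th),0]); L=np.array([-F[1],F[0],0]); Z=np.array([0,0,1.])
SILL=np.array([559,63,90.])
def Rgoal(a):
    y=-np.cos(a)*Z+np.sin(a)*F; x=-L; return np.c_[x,y,np.cross(x,y)]
def tipgoal(bx,by,bz,a):  # fingertip centre in box coords (z above shelf) -> TCP
    return SILL+bx*F+by*L+bz*Z-25*Rgoal(a)[:,1], Rgoal(a)
def cur():
    s=manip.read_state(); return np.array(s["eef_pos"]),Ro.from_euler("xyz",s["eef_rot"]).as_matrix(),s
def row(p,R):
    P,C,s=cur(); return np.round(C.T@(p-P)/1000,4), np.round(Ro.from_matrix(C.T@R).as_rotvec(),4)
def where():
    P,C,s=cur(); t=P+25*C[:,1]-SILL; return dict(tip=np.round([t@F,t@L,t[2]],1),t=s["clock"],j=np.round(s["joints"],2),f=np.round(s["wrist_force"],1),gap=round(s["finger_gap"],1),y=np.round(C[:,1],3))
E
python3 - <<'E'
from h import *
print(where())
print(row(*tipgoal(-245,-2,140,.75)))
P,C,s=cur()
print("via", row(np.array([340,140,350.]),Rgoal(0)))
E
```

```text
{'tip': array([274.7, 470.1, 114.9]), 't': 0.1, 'j': array([ 1.07,  0.3 ,  1.52, -0.  ,  1.32, -0.07]), 'f': array([-0.4, -0.3, -0. ]), 'gap': 94.1, 'y': array([-0.   , -0.001, -1.   ])}
(array([-0.5185, -0.0178, -0.4921]), array([ 0.5954,  1.4541, -0.5734]))
via (array([-0.2795, -0.1198, -0.2491]), array([ 8.0000e-04,  1.5329e+00, -9.0000e-04]))
```

Request:
play_rows --moves '[{"dy": -0.05,"jaw": -0.15},{"dx": -0.1,"dy": -0.1,"dz": -0.09,"ay": 0.45,"jaw": -0.15},{"dx": -0.28,"dy": -0.12,"dz": -0.25,"ay": 1.53,"jaw": -0.15},{"dx": -0.28,"dy": -0.12,"dz": -0.25,"ay": 1.53,"jaw": -0.15},{"dx": -0.28,"dy": -0.12,"dz": -0.25,"ay": 1.53,"jaw": -0.15},{"dx": -0.28,"dy": -0.12,"dz": -0.25,"ay": 1.53,"jaw": -0.15},{"dx": -0.28,"dy": -0.12,"dz": -0.25,"ay": 1.53,"jaw": -0.15},{"dx": -0.28,"dy": -0.12,"dz": -0.25,"ay": 1.53,"jaw": -0.15},{"dx": -0.28,"dy": -0.12,"dz": -0.25,"ay": 1.53,"jaw": -0.15},{"dx": -0.28,"dy": -0.12,"dz": -0.25,"ay": 1.53,"jaw": -0.15},{"dx": -0.28,"dy": -0.12,"dz": -0.25,"ay": 1.53,"jaw": -0.15},{"dx": -0.28,"dy": -0.12,"dz": -0.25,"ay": 1.53,"jaw": -0.15},{"dx": -0.28,"dy": -0.12,"dz": -0.25,"ay": 1.53,"jaw": -0.15},{"dx": -0.28,"dy": -0.12,"dz": -0.25,"ay": 1.53,"jaw": -0.15}]' --newtons 20

```text
$.moves[0]: bad value
```

Run:
```python
from h import *
print(where())
print(row(*tipgoal(-245,-2,140,.75)))
```

```text
{'tip': array([274.7, 470.1, 114.9]), 't': 0.1, 'j': array([ 1.07,  0.3 ,  1.52, -0.  ,  1.32, -0.07]), 'f': array([-0.4, -0.3, -0. ]), 'gap': 94.1, 'y': array([-0.   , -0.001, -1.   ])}
(array([-0.5185, -0.0178, -0.4921]), array([ 0.5954,  1.4541, -0.5734]))
```

Request:
play_rows --moves '[{"dx": 0,"dy": -0.05,"dz": 0,"ax": 0,"ay": 0,"az": 0,"jaw": -0.15},{"dx": -0.1,"dy": -0.1,"dz": -0.09,"ax": 0,"ay": 0.45,"az": 0,"jaw": -0.15},{"dx": -0.28,"dy": -0.12,"dz": -0.25,"ax": 0,"ay": 1.53,"az": 0,"jaw": -0.15},{"dx": -0.28,"dy": -0.12,"dz": -0.25,"ax": 0,"ay": 1.53,"az": 0,"jaw": -0.15},{"dx": -0.28,"dy": -0.12,"dz": -0.25,"ax": 0,"ay": 1.53,"az": 0,"jaw": -0.15},{"dx": -0.28,"dy": -0.12,"dz": -0.25,"ax": 0,"ay": 1.53,"az": 0,"jaw": -0.15},{"dx": -0.28,"dy": -0.12,"dz": -0.25,"ax": 0,"ay": 1.53,"az": 0,"jaw": -0.15},{"dx": -0.28,"dy": -0.12,"dz": -0.25,"ax": 0,"ay": 1.53,"az": 0,"jaw": -0.15},{"dx": -0.28,"dy": -0.12,"dz": -0.25,"ax": 0,"ay": 1.53,"az": 0,"jaw": -0.15},{"dx": -0.28,"dy": -0.12,"dz": -0.25,"ax": 0,"ay": 1.53,"az": 0,"jaw": -0.15},{"dx": -0.28,"dy": -0.12,"dz": -0.25,"ax": 0,"ay": 1.53,"az": 0,"jaw": -0.15},{"dx": -0.28,"dy": -0.12,"dz": -0.25,"ax": 0,"ay": 1.53,"az": 0,"jaw": -0.15},{"dx": -0.28,"dy": -0.12,"dz": -0.25,"ax": 0,"ay": 1.53,"az": 0,"jaw": -0.15},{"dx": -0.28,"dy": -0.12,"dz": -0.25,"ax": 0,"ay": 1.53,"az": 0,"jaw": -0.15}]' --newtons 20

```text
clock: 1.5
eef_pos: [340.5, 139.4, 350.4]
eef_rot: [-1.571, 0.0, -0.391]
wrist_force: [0.4, 0.7, -0.1]
finger_gap: 39.8
```

Run:
```python
from h import *
print(where())
print(row(*tipgoal(-245,-2,140,.75)))
```

```text
{'tip': array([-14.2, 231. , 235.4]), 't': 1.5, 'j': array([ 0.29, -0.19,  1.77, -0.  ,  1.57,  0.68]), 'f': array([ 0.4,  0.7, -0.1]), 'gap': 39.8, 'y': array([-0., -0., -1.])}
(array([ 0.2313,  0.1021, -0.2494]), array([ 0.7501,  0.0065, -0.0027]))
```

Request:
play_rows --moves '[{"dx": 0.1,"dy": 0.03,"dz": -0.12,"ax": 0.2,"ay": 0,"az": 0,"jaw": -0.15},{"dx": 0.231,"dy": 0.102,"dz": -0.249,"ax": 0.75,"ay": 0.0065,"az": -0.003,"jaw": -0.15},{"dx": 0.231,"dy": 0.102,"dz": -0.249,"ax": 0.75,"ay": 0.0065,"az": -0.003,"jaw": -0.15},{"dx": 0.231,"dy": 0.102,"dz": -0.249,"ax": 0.75,"ay": 0.0065,"az": -0.003,"jaw": -0.15},{"dx": 0.231,"dy": 0.102,"dz": -0.249,"ax": 0.75,"ay": 0.0065,"az": -0.003,"jaw": -0.15},{"dx": 0.231,"dy": 0.102,"dz": -0.249,"ax": 0.75,"ay": 0.0065,"az": -0.003,"jaw": -0.15},{"dx": 0.231,"dy": 0.102,"dz": -0.249,"ax": 0.75,"ay": 0.0065,"az": -0.003,"jaw": -0.15},{"dx": 0.231,"dy": 0.102,"dz": -0.249,"ax": 0.75,"ay": 0.0065,"az": -0.003,"jaw": -0.15},{"dx": 0.231,"dy": 0.102,"dz": -0.249,"ax": 0.75,"ay": 0.0065,"az": -0.003,"jaw": -0.15},{"dx": 0.231,"dy": 0.102,"dz": -0.249,"ax": 0.75,"ay": 0.0065,"az": -0.003,"jaw": -0.15},{"dx": 0.231,"dy": 0.102,"dz": -0.249,"ax": 0.75,"ay": 0.0065,"az": -0.003,"jaw": -0.15}]'

```text
clock: 2.6
eef_pos: [457.9, -179.1, 248.2]
eef_rot: [-0.82, -0.001, -0.401]
wrist_force: [-0.2, 0.8, -0.1]
finger_gap: 40.0
```

Run:
```python
from h import *
print(where())
print(row(*tipgoal(-245,-2,14,.75)))
cv2.imwrite("pics/side1.png",manip.camera("side")[...,::-1])
```

```text
{'tip': array([-245.3,   -0.7,  140. ]), 't': 2.6, 'j': array([-0.78,  0.27,  1.68,  0.69,  1.53, -0.52]), 'f': array([-0.2,  0.8, -0.1]), 'gap': 40.0, 'y': array([ 0.266,  0.628, -0.731])}
(array([ 0.0013,  0.0923, -0.0857]), array([-0.0004, -0.0015,  0.0023]))
```

View pics/side1.png

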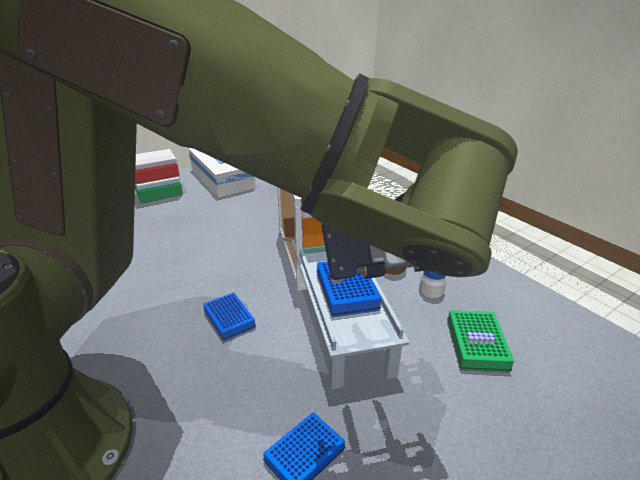

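The arm hides part of the view, but the hand is over the shelf behind the rack and everything else is untouched (rack at 348,285, jar at 433,280, green rack at 480,340). Lowering now.

Request:
play_rows --moves '[{"dx": 0.001,"dy": 0.03,"dz": -0.028,"ax": 0,"ay": 0,"az": 0,"jaw": -0.15},{"dx": 0.001,"dy": 0.06,"dz": -0.056,"ax": 0,"ay": 0,"az": 0,"jaw": -0.15},{"dx": 0.001,"dy": 0.08,"dz": -0.074,"ax": 0,"ay": 0,"az": 0,"jaw": -0.15},{"dx": 0.001,"dy": 0.092,"dz": -0.086,"ax": 0,"ay": 0,"az": 0,"jaw": -0.15},{"dx": 0.001,"dy": 0.092,"dz": -0.086,"ax": 0,"ay": 0,"az": 0,"jaw": -0.15},{"dx": 0.001,"dy": 0.092,"dz": -0.086,"ax": 0,"ay": 0,"az": 0,"jaw": -0.15}]'

```text
clock: 3.25
eef_pos: [459.3, -180.1, 123.8]
eef_rot: [-0.821, -0.002, -0.401]
wrist_force: [-0.1, -0.3, -0.1]
finger_gap: 40.1
```

Run:
```python
from h import *
print(where())
print(row(*tipgoal(-100,-2,14,.75)))
a=manip.camera("scene")[60:360,200:460,::-1];b=manip.camera("wrist")[...,::-1]
a=cv2.resize(a,None,fx=1.5,fy=1.5); b=cv2.resize(b,(400,300)); c=np.zeros((450,790,3),np.uint8); c[:,:390]=a;c[:300,390:]=b
cv2.imwrite("pics/s2.png",c)
```

```text
{'tip': array([-245.7,   -2.4,   15.5]), 't': 3.25, 'j': array([-0.77,  0.44,  1.77,  0.71,  1.33, -0.7 ]), 'f': array([-0.1, -0.3, -0.1]), 'gap': 40.1, 'y': array([ 0.268,  0.627, -0.732])}
(array([-0.0008,  0.1004,  0.1056]), array([ 0.0003, -0.0012,  0.0039]))
```

View pics/s2.png

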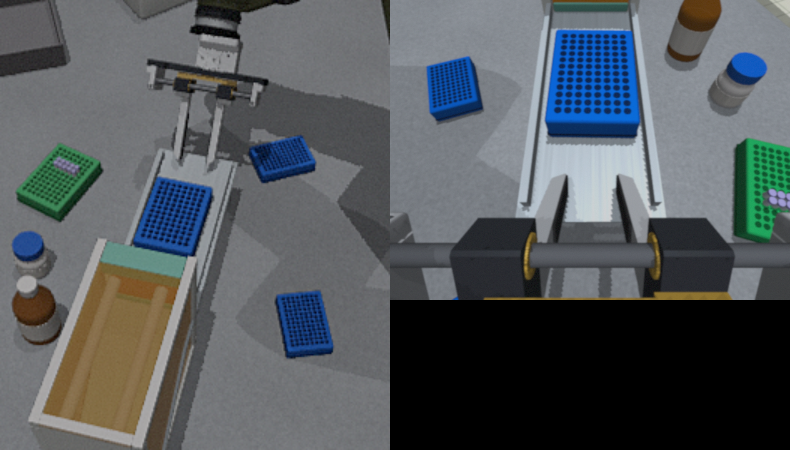

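The fingertips are centred between the guides, about 40 mm behind the rack's rear face. The rack is square in the lane. Start pushing.

Request:
play_rows --moves '[{"dx": 0,"dy": 0.0103,"dz": 0.0109,"ax": 0,"ay": 0,"az": 0,"jaw": -0.15},{"dx": 0,"dy": 0.0206,"dz": 0.0218,"ax": 0,"ay": 0,"az": 0,"jaw": -0.15},{"dx": 0,"dy": 0.027,"dz": 0.0285,"ax": 0,"ay": 0,"az": 0,"jaw": -0.15},{"dx": 0,"dy": 0.034,"dz": 0.036,"ax": 0,"ay": 0,"az": 0,"jaw": -0.15},{"dx": 0,"dy": 0.041,"dz": 0.0432,"ax": 0,"ay": 0,"az": 0,"jaw": -0.15},{"dx": 0,"dy": 0.048,"dz": 0.0505,"ax": 0,"ay": 0,"az": 0,"jaw": -0.15},{"dx": 0,"dy": 0.055,"dz": 0.058,"ax": 0,"ay": 0,"az": 0,"jaw": -0.15},{"dx": 0,"dy": 0.062,"dz": 0.0652,"ax": 0,"ay": 0,"az": 0,"jaw": -0.15},{"dx": 0,"dy": 0.069,"dz": 0.0726,"ax": 0,"ay": 0,"az": 0,"jaw": -0.15},{"dx": 0,"dy": 0.076,"dz": 0.08,"ax": 0,"ay": 0,"az": 0,"jaw": -0.15},{"dx": 0,"dy": 0.083,"dz": 0.0873,"ax": 0,"ay": 0,"az": 0,"jaw": -0.15},{"dx": 0,"dy": 0.09,"dz": 0.0947,"ax": 0,"ay": 0,"az": 0,"jaw": -0.15},{"dx": 0,"dy": 0.096,"dz": 0.101,"ax": 0,"ay": 0,"az": 0,"jaw": -0.15},{"dx": 0,"dy": 0.1,"dz": 0.105,"ax": 0,"ay": 0,"az": 0,"jaw": -0.15}]'

```text
clock: 4.75
eef_pos: [515.9, -45.9, 120.9]
eef_rot: [-0.821, -0.0, -0.402]
wrist_force: [-0.6, -0.2, 1.1]
finger_gap: 39.8
```

Run:
```python
from h import *
print(where())
for x in(-25,-5,5,15): print(x,row(*tipgoal(x,-2,14,.75)))
a=manip.camera("scene")[60:360,200:460,::-1];b=manip.camera("wrist")[...,::-1]
a=cv2.resize(a,None,fx=1.5,fy=1.5); b=cv2.resize(b,(400,300)); c=np.zeros((450,790,3),np.uint8); c[:,:390]=a;c[:300,390:]=b
cv2.imwrite("pics/s3.png",c)
```

```text
{'tip': array([-100.1,   -2.5,   12.6]), 't': 4.75, 'j': array([-0.49,  0.4 ,  1.84,  0.84,  1.15, -0.55]), 'f': array([-0.6, -0.2,  1.1]), 'gap': 39.8, 'y': array([ 0.267,  0.627, -0.732])}
-25 (array([-0.0007,  0.0502,  0.0559]), array([-0.    , -0.0024,  0.0028]))
-5 (array([-0.0008,  0.0638,  0.0705]), array([-0.    , -0.0024,  0.0028]))
5 (array([-0.0008,  0.0706,  0.0778]), array([-0.    , -0.0024,  0.0028]))
15 (array([-0.0008,  0.0774,  0.0851]), array([-0.    , -0.0024,  0.0028]))
```

View pics/s3.png

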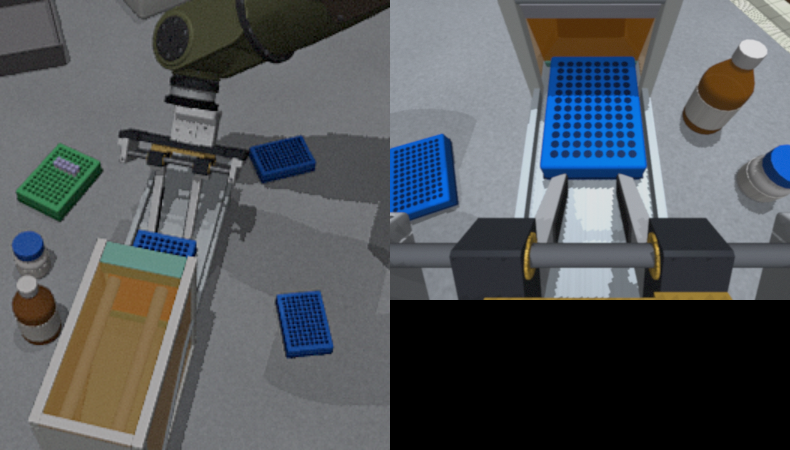

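Request:
play_rows --moves '[{"dx": 0,"dy": 0.006,"dz": 0.008,"ax": 0,"ay": 0,"az": 0,"jaw": -0.15},{"dx": 0,"dy": 0.013,"dz": 0.015,"ax": 0,"ay": 0,"az": 0,"jaw": -0.15},{"dx": 0,"dy": 0.02,"dz": 0.0225,"ax": 0,"ay": 0,"az": 0,"jaw": -0.15},{"dx": 0,"dy": 0.027,"dz": 0.03,"ax": 0,"ay": 0,"az": 0,"jaw": -0.15},{"dx": 0,"dy": 0.034,"dz": 0.038,"ax": 0,"ay": 0,"az": 0,"jaw": -0.15},{"dx": 0,"dy": 0.041,"dz": 0.0455,"ax": 0,"ay": 0,"az": 0,"jaw": -0.15},{"dx": 0,"dy": 0.048,"dz": 0.053,"ax": 0,"ay": 0,"az": 0,"jaw": -0.15},{"dx": -0.001,"dy": 0.054,"dz": 0.0597,"ax": 0,"ay": 0,"az": 0,"jaw": -0.15},{"dx": -0.001,"dy": 0.059,"dz": 0.065,"ax": 0,"ay": 0,"az": 0,"jaw": -0.15},{"dx": -0.001,"dy": 0.062,"dz": 0.0685,"ax": 0,"ay": 0,"az": 0,"jaw": -0.15},{"dx": -0.001,"dy": 0.064,"dz": 0.0705,"ax": 0,"ay": 0,"az": 0,"jaw": -0.15}]'

```text
clock: 5.95
eef_pos: [552.1, 41.7, 122.2]
eef_rot: [-0.821, -0.001, -0.402]
wrist_force: [-0.4, -1.1, 0.5]
finger_gap: 39.9
```

Run:
```python
from h import *
print(where())
for x in(5,12): print(x,row(*tipgoal(x,-2,14,.75)))
a=manip.camera("scene")[60:360,200:460,::-1];b=manip.camera("wrist")[...,::-1]
a=cv2.resize(a,None,fx=1.5,fy=1.5); b=cv2.resize(b,(400,300)); c=np.zeros((450,790,3),np.uint8); c[:,:390]=a;c[:300,390:]=b
cv2.imwrite("pics/s4.png",c)
```

```text
{'tip': array([-5.3, -2. , 13.9]), 't': 5.95, 'j': array([-0.3 ,  0.41,  1.82,  0.9 ,  1.04, -0.43]), 'f': array([-0.4, -1.1,  0.5]), 'gap': 39.9, 'y': array([ 0.267,  0.627, -0.732])}
5 (array([0.0001, 0.007 , 0.0076]), array([-0.    , -0.0025,  0.003 ]))
12 (array([0.    , 0.0117, 0.0127]), array([-0.    , -0.0025,  0.003 ]))
```

View pics/s4.png

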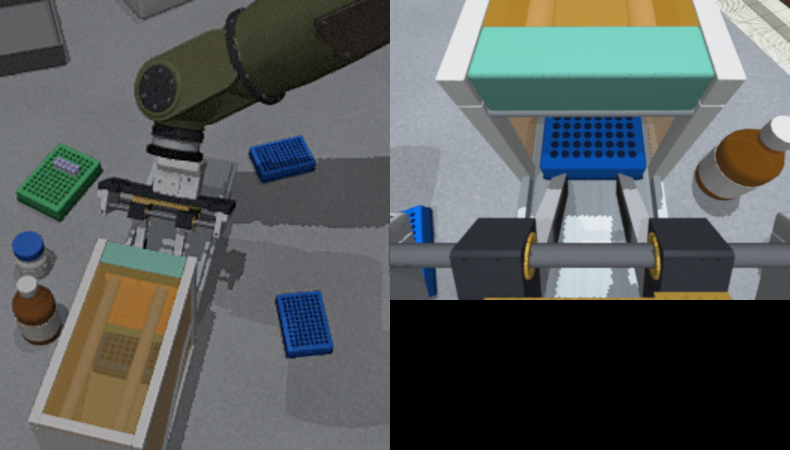

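The rack is still level with its rear end at the flap plane. The flap is lifted and the hand is clear of the header. A short further push follows.

Request:
play_rows --moves '[{"dx": 0,"dy": 0.0035,"dz": 0.0038,"ax": 0,"ay": 0,"az": 0,"jaw": -0.15},{"dx": 0,"dy": 0.007,"dz": 0.0076,"ax": 0,"ay": 0,"az": 0,"jaw": -0.15},{"dx": 0,"dy": 0.0095,"dz": 0.0103,"ax": 0,"ay": 0,"az": 0,"jaw": -0.15},{"dx": 0,"dy": 0.0117,"dz": 0.0127,"ax": 0,"ay": 0,"az": 0,"jaw": -0.15},{"dx": 0,"dy": 0.0117,"dz": 0.0127,"ax": 0,"ay": 0,"az": 0,"jaw": -0.15},{"dx": 0,"dy": 0.0117,"dz": 0.0127,"ax": 0,"ay": 0,"az": 0,"jaw": -0.15},{"dx": 0,"dy": 0.0117,"dz": 0.0127,"ax": 0,"ay": 0,"az": 0,"jaw": -0.15},{"dx": 0,"dy": 0.0117,"dz": 0.0127,"ax": 0,"ay": 0,"az": 0,"jaw": -0.15}]'

```text
clock: 6.85
eef_pos: [558.7, 57.1, 122.2]
eef_rot: [-0.821, -0.0, -0.402]
wrist_force: [1.1, 0.0, -0.0]
finger_gap: 40.1
```

Run:
```python
from h import *
print(where())
a=manip.camera("scene")[60:360,200:460,::-1];b=manip.camera("wrist")[...,::-1]
a=cv2.resize(a,None,fx=1.5,fy=1.5); b=cv2.resize(b,(400,300)); c=np.zeros((450,790,3),np.uint8); c[:,:390]=a;c[:300,390:]=b
cv2.imwrite("pics/s5.png",c)
for x in (-60,-160): print(row(*tipgoal(x,-2,14 if x>-100 else 130,.75)))
```

```text
{'tip': array([11.5, -2.1, 13.9]), 't': 6.85, 'j': array([-0.27,  0.42,  1.81,  0.91,  1.02, -0.41]), 'f': array([ 1.1,  0. , -0. ]), 'gap': 40.1, 'y': array([ 0.267,  0.627, -0.732])}
(array([ 0.0003, -0.0488, -0.0523]), array([-0.    , -0.0029,  0.0031]))
(array([ 0.0008, -0.2018, -0.0464]), array([-0.    , -0.0029,  0.0031]))
```

View pics/s5.png

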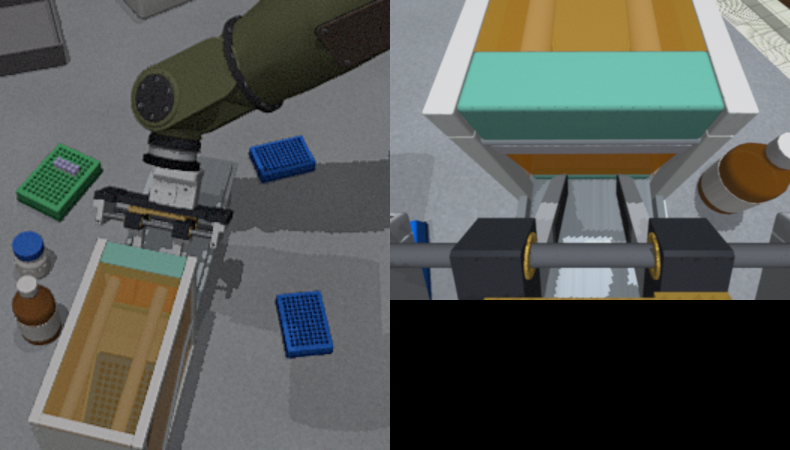

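The rack has slid down and lies at the chute foot (scene crop 120,390). The flap rests on the fingers. Now I draw straight back, then lift.

Request:
play_rows --moves '[{"dx": 0,"dy": -0.01,"dz": -0.0107,"ax": 0,"ay": 0,"az": 0,"jaw": -0.15},{"dx": 0,"dy": -0.022,"dz": -0.0236,"ax": 0,"ay": 0,"az": 0,"jaw": -0.15},{"dx": 0,"dy": -0.035,"dz": -0.0375,"ax": 0,"ay": 0,"az": 0,"jaw": -0.15},{"dx": 0,"dy": -0.0488,"dz": -0.0523,"ax": 0,"ay": 0,"az": 0,"jaw": -0.15},{"dx": 0,"dy": -0.065,"dz": -0.069,"ax": 0,"ay": 0,"az": 0,"jaw": -0.15},{"dx": 0,"dy": -0.085,"dz": -0.085,"ax": 0,"ay": 0,"az": 0,"jaw": -0.15},{"dx": 0,"dy": -0.12,"dz": -0.075,"ax": 0,"ay": 0,"az": 0,"jaw": -0.15},{"dx": 0,"dy": -0.16,"dz": -0.06,"ax": 0,"ay": 0,"az": 0,"jaw": -0.15},{"dx": 0,"dy": -0.2,"dz": -0.046,"ax": 0,"ay": 0,"az": 0,"jaw": -0.15},{"dx": 0,"dy": -0.24,"dz": -0.03,"ax": 0,"ay": 0,"az": 0,"jaw": -0.15},{"dx": 0,"dy": -0.24,"dz": -0.03,"ax": 0,"ay": 0,"az": 0,"jaw": -0.15},{"dx": 0,"dy": -0.24,"dz": -0.03,"ax": 0,"ay": 0,"az": 0,"jaw": -0.15},{"dx": 0,"dy": -0.24,"dz": -0.03,"ax": 0,"ay": 0,"az": 0,"jaw": -0.15},{"dx": 0,"dy": -0.24,"dz": -0.03,"ax": 0,"ay": 0,"az": 0,"jaw": -0.15},{"dx": 0,"dy": -0.24,"dz": -0.03,"ax": 0,"ay": 0,"az": 0,"jaw": -0.15},{"dx": 0,"dy": -0.24,"dz": -0.03,"ax": 0,"ay": 0,"az": 0,"jaw": -0.15},{"dx": 0,"dy": -0.24,"dz": -0.03,"ax": 0,"ay": 0,"az": 0,"jaw": -0.15}]'

```text
clock: 8.65
eef_pos: [486.0, -113.4, 277.1]
eef_rot: [-0.821, 0.0, -0.402]
wrist_force: [-0.9, 0.7, -0.4]
finger_gap: 39.9
```

Run:
```python
from h import *
print(where())
a=manip.camera("scene")[60:360,200:460,::-1];b=manip.camera("wrist")[...,::-1];d=manip.camera("side")[...,::-1]
a=cv2.resize(a,None,fx=1.5,fy=1.5); b=cv2.resize(b,(400,300));d=cv2.resize(d,(400,300)); c=np.zeros((600,790,3),np.uint8); c[:450,:390]=a;c[:300,390:]=b;c[300:,390:]=d
cv2.imwrite("pics/s6.png",c)
```

```text
{'tip': array([-173.8,   -1.2,  168.9]), 't': 8.65, 'j': array([-0.64,  0.2 ,  1.69,  0.73,  1.49, -0.39]), 'f': array([-0.9,  0.7, -0.4]), 'gap': 39.9, 'y': array([ 0.267,  0.627, -0.732])}
```

View pics/s6.png

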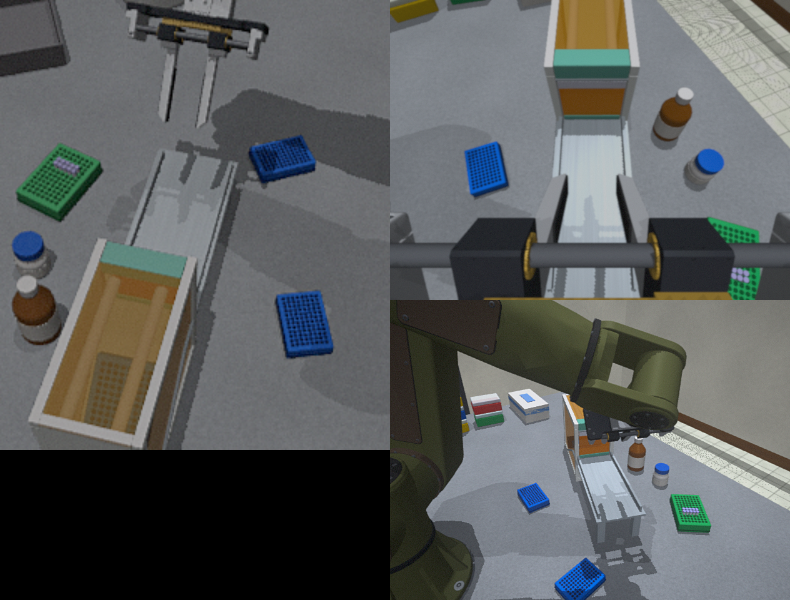

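The shelf is empty and the flap hangs shut (wrist view 590,100). The rack lies against the stop (scene crop 120,390), and the green rack, bottle and jar are where they were.

```bash
python3 -c "
from cell import manip
print(manip.sign_off())"
```

```text
the job is handed in; nothing more can be done
None
```

The large blue rack is in the UV box, and the flap hangs shut behind it. I pushed it along the shelf with two fingertips set 40 mm apart and the hand leaning 43°. It went under the flap and over the inner edge, then slid down the chute on its own. I then drew the hand straight back out and lifted clear, and handed in just after 8.8 s on the robot's clock.

- **Last pictures:** by eye, the shelf is empty, the rack lies at the foot of the chute, and the flap is down. The green rack, bottle and jar look unmoved. I did not measure the flap angle or the rack's final pose.
- **Forces:** every wrist-force reading taken between moves was under 2 N.
- **Disagreements:** the first move call was refused because its rows left out some keys; nothing moved. The two cameras differed by up to about 11 mm on hand-read corners, so I used their triangulated average; the pushes fitted it.

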